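# Draw a bearing ring forward in its rack lane with a pull hook

### The arm

A 6-joint arm with a two-finger parallel gripper is mounted at the origin on the work surface. World frame = base frame: x ahead of the robot, y to its left, z up, the work surface at z = 0. Lengths are in mm, angles in degrees, forces in N, time in s.
With the tool pointing down it reaches from about 350 to 850 mm from the base axis. Payload 8.1 kg.
Tool frame: the origin (TCP) lies midway between the tips of the shut fingers; the grasp point (between the pads) lies hold_point_z behind it (hold_point_z is the distance from the TCP to the grasp point, in mm); z points along the fingers, x is the direction in which the jaws open and shut, and the axes are right-handed (so a half turn about z gives the same grasp; the last joint's range is limited). The gripper opens to 85 mm and grips with 20 to 120 N. Pads are 22 mm wide; open, the fingers measure 114 mm over their backs; the gripper's body (76 mm by 85 mm) begins 54 mm behind the grasp point. The pads swing forward as they close: fully open they stand 13 mm farther back than shut.
Start: joints at [-77.143, 7.471, 85.268, -0, 87.261, -4.893], TCP at [182.941, -571.435, 231.292] pointing down, gripper open.
Joint ranges: [-169.43, 169.43], [-51.17, 129.36], [1.28, 143.12], [-76.62, 256.62], [0, 156.53], [-152.29, 152.29]. Speed limits (degrees/s): [136.94, 136.94, 159.86, 180, 180, 180].

### API

Orientations are given as [roll, pitch, yaw] about the fixed x, y, z axes, in that order (R = Rz(yaw) Ry(pitch) Rx(roll)).
In Python, from bench import * gives the robot as it stands.
- The arm moves only by the shell command python3 -m pendant 'ROWS' [OPENING] [FORCE]. ROWS is JSON, a list that holds one entry, the list of rows, each a list of 4 numbers: the shift along the tool's x, y, z normalised to -1 to 1, where 1 is 0.02 m, then the turn about the tool's z normalised to -1 to 1, where 1 is 0.08 rad. A call has exactly 10 rows; each row shifts and turns the pose as measured when the row begins, along the tool's axes as they then stand; what a row does not reach is not made up. A row lasts 1/12 s, in which the tool goes at most 41.7 mm and 7.16 degrees, less where a joint would pass 70% of its speed; a pose out of reach is approached as far as the arm can. A call with a number of a shift or a turn outside -1 to 1 is refused whole. A call with a gripper value outside its range is refused whole. OPENING is the gripper's target within -1 to 1 (fully open at 1, half-way at 0, shut at -1), set as the call begins (- or left out, the last holds). The fingers move at their own pace and stop on an object; FORCE is the grip in N (left out, the last holds). Time passes only in rows, so rows that do not move let the fingers close, or fill a call up. It gives the time, the measured TCP pose, the force and the opening at its end, in the units of the state.
- sense(): the state, without advancing time (a new reading comes with each control period).
- snapshot(name): name is "side" or "top"; returns the picture (420x560x3 uint8, red, green, blue); there is no depth.
- calibration(name): a dict with "mtx" (3x3 intrinsics, pixels), "world_to_cam" (4x4, takes a point from world to camera coordinates). Camera axes: x right, y down, z forward; pixel columns grow to the right and rows downward; lengths in mm; the calibration is good to about 2 mm. A picture is of the moment at which its call begins. calibration takes no time and is no camera call.
- hand_in(): hands the job in, once; it reports no verdict.
The state is a dict: "time": time; "joint_pos": joint angles; "qd": joint speeds; "joint_efforts": joint torques, N m; "tool_pos": TCP position; "tcp_rot": TCP orientation; "ft_force": force on the tool from outside, world axes, zero at the start; "wrist_torque": the same for the moment, N m; "finger_gap": finger opening in mm.
Only numpy, scipy, OpenCV 4.12 (cv2) and the standard library are available. Lean on these libraries where they do the work, as an engineer would, in place of code of your own. Each camera call takes 0.05 s, during which the arm holds its last target.

### The job

The bright steel bearing ring has slid back under the deck of the ring rack: take the pull hook from its red rest by the handle, hook the ring with it and draw it gently forward along its lane until it lies against the front stop, keeping a light pull on it there for a second to be sure that it is home. Do not jerk, jam or ram anything or touch the ring or the rack with the gripper, keep the ring flat on the lane and leave everything else where it is. Then lay the hook back in its rest as you found it.

Things in the scene. Friction and masses are not known exactly. Their poses are not given: they have to be found in the camera images.
- ring: the ring to draw: bright steel bearing ring lying flat in one of the two lanes of the rack, outside diameter 110 mm, inside diameter 86 mm, 20 mm high, 0.35 to 0.7 kg; origin at the centre of its underside, z up. It slides on the lane with a few newtons of friction (about 1.5 to 4.5 N, differs from run to run)
- dark_ring: the other ring, dark steel, outside diameter 100 mm, inside 68 mm, 26 mm high, in the other lane: to be left alone; origin at the centre of its underside
- rack: grey steel ring rack, fixed, 360 mm deep, 276 wide. Origin on the bench, 40 mm behind its front edge, midway across; +x into the rack, away from its open front; z up. Two lanes along x, middles at y = +66 and -66 mm, floor 30 mm above the bench, 129 mm wide between guides (divider at y = 0 and outer guides, all 26 mm above the floor)
- deck_front (a point): middle of the underside of the front edge of the wire deck over the lanes: 106 mm into the rack, 162 mm above the bench (132 mm above the lane floor); axes as the rack's. The deck is 300 mm wide and runs from here to the back, x = 322 mm, on four posts at its corners (first pair 120 mm into the rack, 141 mm either side of the middle). In front of it the lanes are open above
- stop: the adjustable front stop across both lanes: fixed clamp rail (frame as the rack's) carrying a rigid grey stop bar with a yellow stripe, 6 mm thick, top 48 mm above the bench (18 mm above the lane floor), on slotted feet under three thumb screws. The bar's inner face is set anywhere from x = 0 to 28 mm (not measured: feel for it), so a ring lying home has its centre at x = 55 to 83 mm
- hook: pull hook, 0.2 kg: black square handle 108 mm long, 24 mm wide and high, between steel guards (36 wide, 30 high, 8 thick, 58 mm from its middle), then a steel shank of 8 mm diameter with its end bent down square. Origin at the handle's middle on its axis (grip here, across y, from above), +x along the shank to the bent end, z up; it starts level, axis 70 mm above the bench
- hook_tip (a point): the lowest point of the hook's bent end, 225 mm ahead of the handle's middle and 40 mm below its axis (36 mm below the underside of the shank); the bent end is a round bar of 8 mm diameter, so its surface towards the handle lies 221 mm ahead of the handle's middle; axes as the hook's
- rest: the hook's rest, fixed: dark base plate 130 x 90 x 8 mm with two red wire forks 45 mm either side of its middle, in which the handle lies inside its guards. Origin under its middle on the bench, +x along the lying hook to its bent end, z up. Hook at rest: handle middle 70 mm above the origin. Forks: floor 58 mm above the bench, 31 mm wide, flaring to 62 mm at the tips, 90 mm up
- carton: brown cardboard box 85 x 85 x 55 mm on the rack's deck, to be left alone; origin under its middle
- grease_tin: blue tin of 68 mm diameter, 60 mm high on the rack's deck, to be left alone; origin under its middle
- socket: dark impact socket with a red sleeve, 42 mm diameter, 70 mm high, standing on the bench, to be left alone; origin under its middle
- wrench: steel wrench 200 mm long lying on the bench, to be left alone
Not all that is in view belongs to the job. Leave any brown, pink or turquoise look-alike of the rest alone.

How it is judged:
By the outcome, as a careful person would: the job done as asked, in the order asked, and still so for the second after the job is handed in, with the robot touching nothing.
It also fails if it takes over 64 s, if anything falls off the work surface, if the arm or the gripper's body presses on something with over 40 N, if the wrist force passes 120 N, or if a joint passes its speed limit or range.

## Working session

There is one attempt and no reset: what is moved stays moved. The work goes in short steps, Python scripts to look and compute and a shell command to move; the robot and the scene stay as the last step left them, time stands still between calls to the robot, and variables do not carry over. Pictures are saved under pics/ and viewed, and the job is handed in when it is done.

```bash
ls; mkdir -p pics; python3 - <<'E'
from bench import *
import cv2
print(sense())
for n in("side","top"):
    im=snapshot(n); cv2.imwrite(f"pics/{n}0.png",im[:,:,::-1]); c=calibration(n); print(n,c)
E
```

```text
pics
{'time': 0.0, 'joint_pos': array([-7.71414094e+01,  7.51817302e+00,  8.53297181e+01,  2.82544659e-06,
        8.72602314e+01, -4.89365763e+00]), 'qd': array([-0.02309544, -0.08620507, -0.08050736, -0.0360132 ,  0.02752366,
       -0.14044099]), 'joint_efforts': array([ 1.75577494e-03, -5.69391096e+01, -5.00549805e+01, -1.43163466e-04,
        1.48995803e-02,  6.39242148e-05]), 'tool_pos': array([ 182.83378923, -570.88855632,  230.20826273]), 'tcp_rot': array([-1.79990774e+02,  1.07728169e-01, -7.22477432e+01]), 'ft_force': array([-0.04187775,  0.05141723,  0.16058842]), 'wrist_torque': array([-0.03135289, -0.08114306, -0.00019874]), 'finger_gap': 85.27408440028961}
side {'mtx': array([[516.64592464,   0.        , 278.18972725],
       [  0.        , 516.64592464, 213.61229613],
       [  0.        ,   0.        ,   1.        ]]), 'world_to_cam': array([[-8.39388853e-01, -5.43520635e-01,  3.41673454e-03,
         3.72768424e+02],
       [-3.90578679e-01,  5.98796739e-01, -6.99207238e-01,
         3.19455015e+02],
       [ 3.77987632e-01, -5.88241265e-01, -7.14910879e-01,
         1.19913048e+03],
       [ 0.00000000e+00,  0.00000000e+00,  0.00000000e+00,
         1.00000000e+00]])}
top {'mtx': array([[434.54391945,   0.        , 282.1554287 ],
       [  0.        , 434.54391945, 207.69428494],
       [  0.        ,   0.        ,   1.        ]]), 'world_to_cam': array([[ 1.30880093e-02, -9.99912295e-01,  2.02660819e-03,
        -6.88713694e+01],
       [-9.94637522e-01, -1.32268607e-02, -1.02573142e-01,
         5.20387112e+02],
       [ 1.02590951e-01, -6.73262316e-04, -9.94723400e-01,
         1.54749570e+03],
       [ 0.00000000e+00,  0.00000000e+00,  0.00000000e+00,
         1.00000000e+00]])}
```

View pics/side0.png

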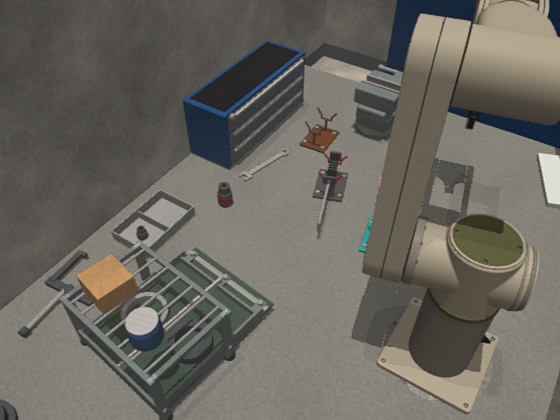

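View pics/top0.png

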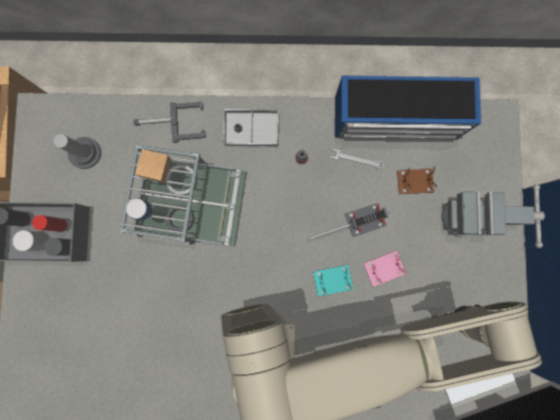

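The side and top views show the hook in a red-forked rest (top ~(368,218), side ~(330,180)). The rack is on the left (top ~(190,200)), open to the right. The bright ring is near (180,180) in the top view. I'll enlarge both areas.

```bash
python3 - <<'E'
import cv2
t=cv2.imread("pics/top0.png")
cv2.imwrite("pics/t_rack.png",cv2.resize(t[140:255,115:255],None,fx=5,fy=5,interpolation=cv2.INTER_CUBIC))
cv2.imwrite("pics/t_hook.png",cv2.resize(t[190:250,300:400],None,fx=8,fy=8,interpolation=cv2.INTER_CUBIC))
s=cv2.imread("pics/side0.png")
cv2.imwrite("pics/s_rack.png",cv2.resize(s[230:420,50:280],None,fx=3,fy=3,interpolation=cv2.INTER_CUBIC))
cv2.imwrite("pics/s_hook.png",cv2.resize(s[140:240,300:370],None,fx=6,fy=6,interpolation=cv2.INTER_CUBIC))
E
```

```text
(no output)
```

View pics/t_rack.png

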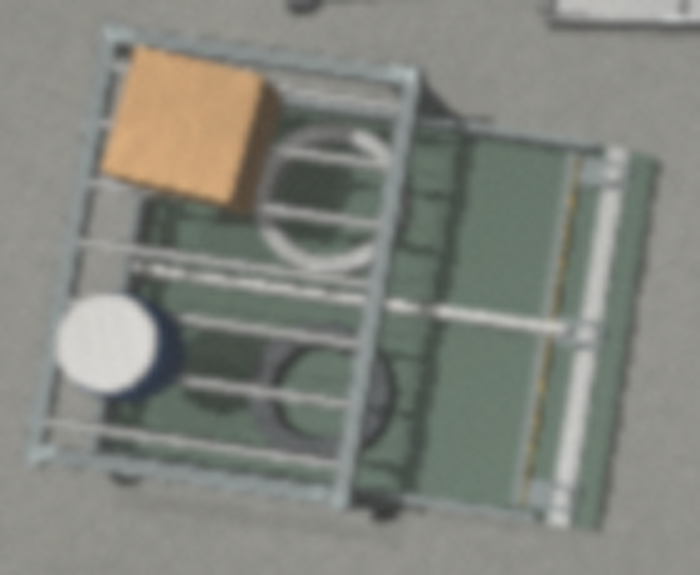

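View pics/t_hook.png

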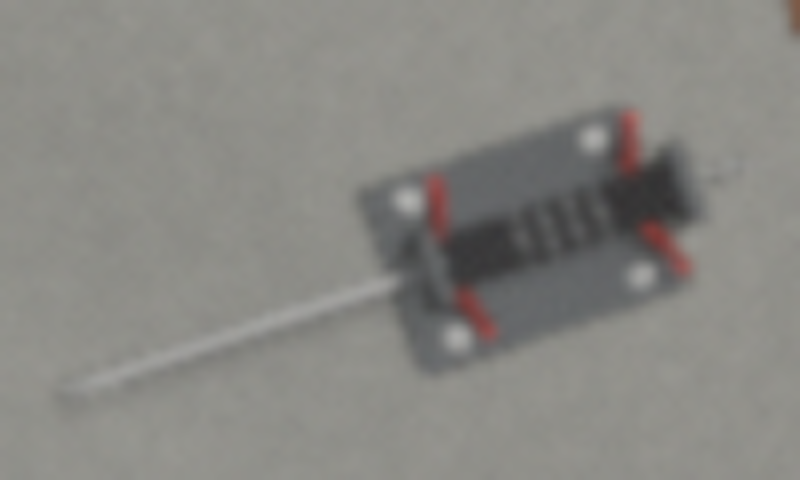

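View pics/s_rack.png

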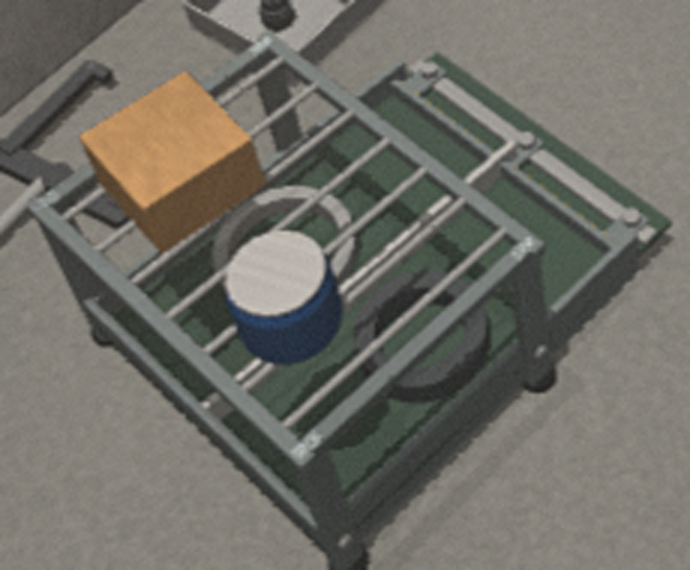

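View pics/s_hook.png

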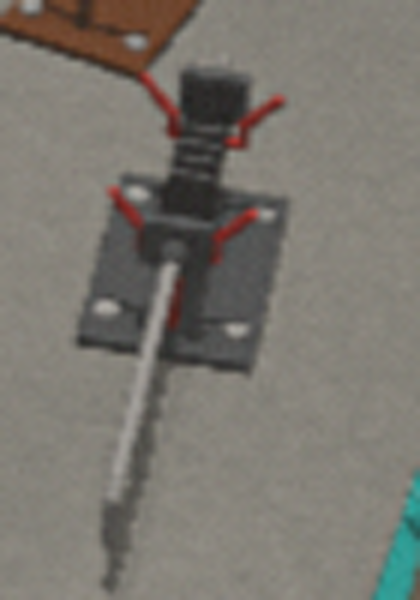

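```bash
cat > h.py <<'E'
import numpy as np, cv2
from bench import calibration
def ray(n,u,v):
    c=calibration(n);W=c["world_to_cam"];R=W[:3,:3];t=W[:3,3]
    return -R.T@t, R.T@np.linalg.inv(c["mtx"])@np.array([u,v,1.])
def pt(n,u,v,z):
    o,d=ray(n,u,v); return o+d*(z-o[2])/d[2]
def pj(n,p):
    c=calibration(n);W=c["world_to_cam"];q=c["mtx"]@(W[:3,:3]@np.asarray(p,float)+W[:3,3]); return q[:2]/q[2]
def tri(a,b):
    (o1,d1),(o2,d2)=ray(*a),ray(*b)
    s=np.linalg.lstsq(np.c_[d1,-d2],o2-o1,rcond=None)[0]
    p,q=o1+d1*s[0],o2+d2*s[1]; return (p+q)/2,np.linalg.norm(p-q)
E
python3 - <<'E'
from h import *
np.set_printoptions(precision=1,suppress=True)
T=lambda x,y:("top",115+x/5-.4,140+y/5-.4)
S=lambda x,y:("side",50+x/3-.33,230+y/3-.33)
print("deck corners tri")
C={}
for k,a,b in(("FL",T(350,495),S(525,245)),("FR",T(412,72),S(270,42)),("BL",T(38,457),S(308,447)),("BR",T(112,34),S(45,200))):
    p,e=tri(a,b);C[k]=p;print(k,p,e)
f=(C["FL"]+C["FR"])/2;b=(C["BL"]+C["BR"])/2
print(np.linalg.norm(C["FL"]-C["FR"]),np.linalg.norm(f-b),np.degrees(np.arctan2(*(b-f)[[1,0]])), np.degrees(np.arctan2(*(C["FL"]-C["FR"])[[1,0]])))
pf=[pt(*T(x,y),30) for x,y in((657,157),(602,527))];print("plate front",pf,np.linalg.norm(pf[0]-pf[1]))
H=lambda x,y:("top",300+x/8-.44,190+y/8-.44)
G=lambda x,y:("side",300+x/6-.42,140+y/6-.42)
print("red base", [pt(*H(x,y),8) for x,y in((362,192),(630,105),(690,290),(425,375))])
print("tip end top", pt(*H(62,392),66), tri(H(62,392),G(108,500)))
print("front guard", tri(H(432,265),G(176,232)))
print("rear guard", tri(H(688,180),G(218,85)))
print("handle stripes", pt(*H(560,232),82))
E
```

```text
deck corners tri
FL [404.9 260.2 159.3] 8.933052646909958
FR [683.6 225.  167.4] 0.8852448236134666
BL [424.3 460.4 173. ] 3.903856086935408
BR [705.3 424.1 176.2] 2.6891211234478707
281.0048270877317 201.039538178701 84.11441738018696 172.81110400757711
plate front [array([653.7,  71.6,  30. ]), array([384.3, 105.2,  30. ])] 271.4591872945489
red base [array([ 504.6, -291.7,    8. ]), array([ 546.4, -414.9,    8. ]), array([ 461.7, -441.5,    8. ]), array([ 421.4, -320.3,    8. ])]
tip end top [ 409.6 -151.6   66. ] (array([ 411.9, -150.8,   61.3]), np.float64(4.913562874885301))
front guard (array([ 468.3, -311.8,   75.5]), np.float64(3.216822058968037))
rear guard (array([ 506.9, -425.1,   72.9]), np.float64(2.1637582222380525))
handle stripes [ 481.5 -367.3   82. ]
```

```bash
python3 - <<'E'
from h import *
np.set_printoptions(precision=1,suppress=True)
T=lambda x,y:("top",115+x/5-.4,140+y/5-.4)
S=lambda x,y:("side",50+x/3-.33,230+y/3-.33)
a=pt(*T(145,268),56);b=pt(*T(560,327),56);print("divider",a,b,np.degrees(np.arctan2(*(a-b)[[1,0]])))
for n,(p,q),z in (("guide bottom edge",((375,490),(540,516)),56),("guide top",((430,118),(600,147)),56),("stop stripe",((576,160),(528,480)),48),("rail",((625,155),(560,525)),56),("deckfront edge",((418,72),(352,497)),168)):
    a=pt(*T(*p),z);b=pt(*T(*q),z);print(n,a,b,np.degrees(np.arctan2(*(a-b)[[1,0]])),np.linalg.norm(a-b))
# ring: points on the outer and inner contours picked in the crop
out=[(280,140),(300,132),(330,125),(360,130),(385,148),(258,205),(262,225),(280,255),(320,270),(350,267),(365,260)]
q=np.array([pt(*T(*p),50)[:2] for p in out])
A=np.c_[2*q,np.ones(len(q))];s=np.linalg.lstsq(A,(q**2).sum(1),rcond=None)[0];print("ring c",s[:2],"r",np.sqrt(s[2]+s[:2]@s[:2]))
im=cv2.imread("pics/top0.png")
c=im[165:200,160:200].astype(int);print(c.shape)
cv2.imwrite("pics/ringt.png",cv2.resize(im[160:200,160:205],None,fx=14,fy=14,interpolation=cv2.INTER_CUBIC))
E
```

```text
divider [563.6 432.7  56. ] [525.2 135.7  56. ] 82.63641057701797
guide bottom edge [407.8 263.2  56. ] [391.1 146.3  56. ] 81.84103375239917 118.10287108184657
guide top [675. 233.  56.] [655.5 110.4  56. ] 80.96872242415088 124.14272101342648
stop stripe [647.3 128.4  48. ] [416.6 156.6  48. ] -6.968478483800278 232.45849681950315
rail [649.9  92.4  56. ] [384.9 132.1  56. ] -8.514746129796094 267.97476896001507
deckfront edge [683.1 220.6 168. ] [399.5 254.5 168. ] -6.805045487954209 285.5747697395442
ring c [617.7 304.5] r 53.0563643322569
(35, 40, 3)
```

View pics/ringt.png

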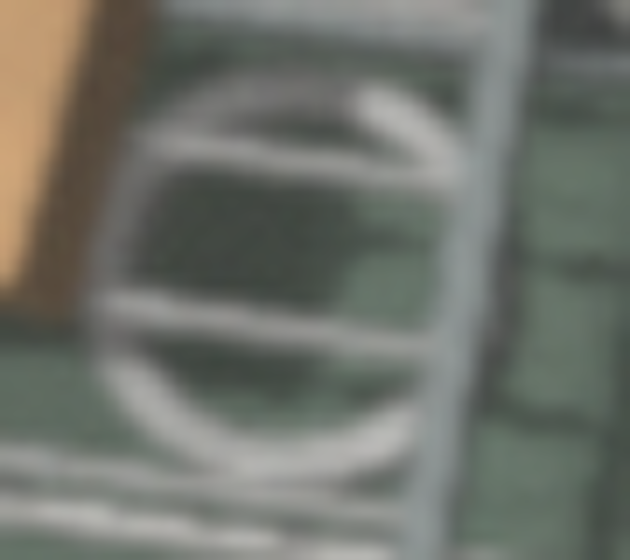

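```bash
python3 - <<'E'
import bench
print([n for n in dir(bench) if not n.startswith('_')])
print(getattr(bench,'hold_point_z',None), {n:getattr(bench,n) for n in dir(bench) if isinstance(getattr(bench,n),(int,float,str,dict,list)) and not n.startswith('_')})
import numpy as np
yaw=-72.25
for i in range(20):
    y=np.radians(yaw); d=np.array([300,204])/20
    print(i,round(d@[np.cos(y),np.sin(y)]/20,2),round(d@[np.sin(y),-np.cos(y)]/20,2)); yaw+=91/20
E
```

```text
['PlanningError', 'calibration', 'hand_in', 'hold_point_z', 'sense', 'snapshot']
18.700000000000003 {'hold_point_z': 18.700000000000003}
0 -0.26 -0.87
1 -0.19 -0.89
2 -0.12 -0.9
3 -0.04 -0.91
4 0.03 -0.91
5 0.1 -0.9
6 0.17 -0.89
7 0.24 -0.87
8 0.31 -0.85
9 0.38 -0.83
10 0.44 -0.79
11 0.5 -0.76
12 0.56 -0.71
13 0.61 -0.67
14 0.67 -0.62
15 0.71 -0.56
16 0.75 -0.5
17 0.79 -0.44
18 0.82 -0.38
19 0.85 -0.31
```

```bash
python3 -m pendant '[[[-0.26,-0.87,0,-1],[-0.19,-0.89,0,-1],[-0.12,-0.9,0,-1],[-0.04,-0.91,0,-1],[0.03,-0.91,0,-1],[0.1,-0.9,0,-1],[0.17,-0.89,0,-1],[0.24,-0.87,0,-1],[0.31,-0.85,0,-1],[0.38,-0.83,0,-1]]]' 1
```

```text
time: 0.93
tool_pos: [332.8, -461.4, 224.0]
tcp_rot: [-179.6, 0.6, -24.8]
ft_force: [-0.2, 0.7, 0.4]
finger_gap: 85.4
```

```bash
python3 -m pendant '[[[0.44,-0.79,-0.03,-1],[0.5,-0.76,-0.03,-1],[0.56,-0.71,-0.03,-1],[0.61,-0.67,-0.03,-1],[0.67,-0.62,-0.03,-1],[0.71,-0.56,-0.03,-1],[0.75,-0.5,-0.03,-1],[0.79,-0.44,-0.03,-0.9],[0.82,-0.38,-0.03,-0.6],[0.5,-0.2,0,-0.3]]]' 1; python3 - <<'E'
from bench import *
import cv2
for n in("side","top"):
    im=snapshot(n); cv2.imwrite(f"pics/{n}1.png",im[:,:,::-1])
print(sense())
E
```

```text
time: 1.77
tool_pos: [476.3, -346.5, 224.1]
tcp_rot: [-178.7, 0.3, 17.9]
ft_force: [0.6, -0.6, -0.1]
finger_gap: 85.4
{'time': 1.8667, 'joint_pos': array([-41.25975524,   7.15998738,  86.38999633,   0.35979966,
        87.72032141, -59.10672292]), 'qd': array([-2.24661087, -0.65628695,  0.38830985, -1.11059819, -0.00832854,
        0.77935694]), 'joint_efforts': array([  1.22089002, -56.33974671, -50.18351912,   0.3098439 ,
         0.11562286,  -0.26517953]), 'tool_pos': array([ 476.1190214 , -346.53383374,  223.87065886]), 'tcp_rot': array([-178.72546189,    0.34403918,   17.83249689]), 'ft_force': array([ 0.49467151,  0.62392217, -1.35439815]), 'wrist_torque': array([-0.03109889,  0.01033435,  0.07122685]), 'finger_gap': 85.22336026522032}
```

```bash
python3 -m pendant '[[[0.03,0.22,0.3,-0.1],[0,0.22,0.5,-0.1],[0,0.22,0.5,0],[0,0.22,0.5,0],[0,0.21,0.5,0],[0,0,0.5,0],[0,0,0.5,0],[0,0,0.5,0],[0,0,0.3,0],[0,0,0,0]]]' 1; python3 - <<'E'
from bench import *
import cv2
s=snapshot("side");t=snapshot("top")
cv2.imwrite("pics/s2.png",cv2.resize(s[90:260,260:420],None,fx=4,fy=4)[:,:,::-1][:600,:])
cv2.imwrite("pics/t2.png",cv2.resize(t[150:290,290:420],None,fx=4,fy=4)[:,:,::-1])
E
```

```text
time: 2.7
tool_pos: [477.6, -370.2, 128.4]
tcp_rot: [-178.5, 0.6, 18.3]
ft_force: [-0.2, 0.2, -0.0]
finger_gap: 85.5
```

View pics/s2.png

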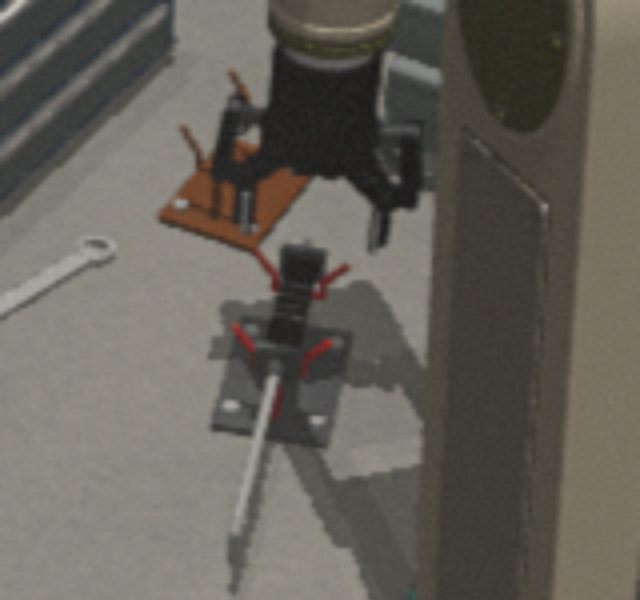

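View pics/t2.png

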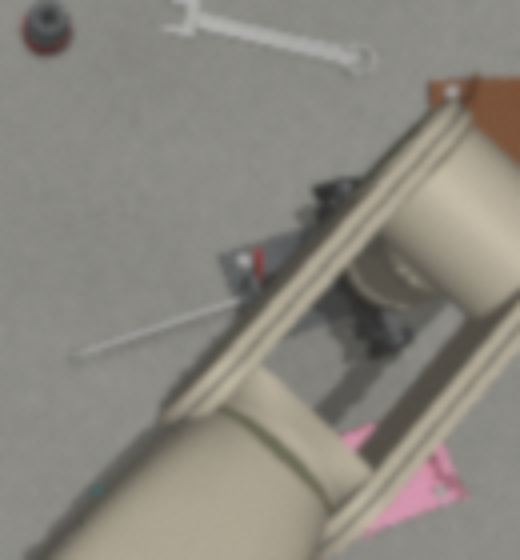

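```bash
python3 -m pendant '[[[0.1,0.02,0.4,-0.1],[0.1,0,0.45,0],[0.1,0,0.45,0],[0.06,0,0.45,0],[0,0,0.45,0],[0,0,0.4,0],[0,0,0.3,0],[0,0,0.15,0],[0,0,0,0],[0,0,0,0]]]' 1; python3 -c "
from bench import *
print(sense()['tool_pos'],sense()['tcp_rot'])"
```

```text
time: 3.63
tool_pos: [486.3, -367.3, 64.3]
tcp_rot: [-178.7, 0.4, 18.8]
ft_force: [0.4, -0.2, 0.3]
finger_gap: 85.5
[ 486.30098271 -367.29912159   64.32448386] [-178.71337927    0.43273045   18.84710579]
```

```bash
python3 -m pendant '[[[-0.1,0,0.2,0],[-0.05,0,0.2,0],[0,0,0.15,0],[0,0,0.05,0],[0,0,0,0],[0,0,0,0],[0,0,0,0],[0,0,0,0],[0,0,0,0],[0,0,0,0]]]' 1; python3 - <<'E'
from bench import *
import cv2
s=snapshot("side")
cv2.imwrite("pics/s3.png",cv2.resize(s[130:240,290:390],None,fx=5,fy=5,interpolation=2)[:,:,::-1])
E
```

```text
time: 4.47
tool_pos: [484.0, -369.5, 53.5]
tcp_rot: [-178.9, 0.3, 18.8]
ft_force: [0.4, 0.3, -0.4]
finger_gap: 85.6
```

View pics/s3.png

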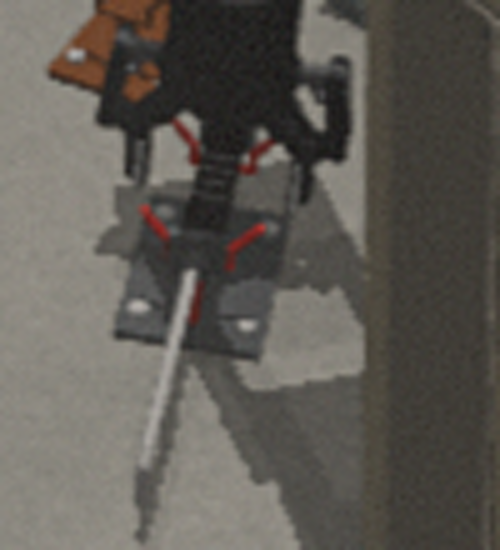

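The fingers straddle the handle between the two forks, with the handle centred between them. Closing now.

```bash
python3 -m pendant '[[[0,0,0,0],[0,0,0,0],[0,0,0,0],[0,0,0,0],[0,0,0,0],[0,0,0,0],[0,0,0,0],[0,0,0,0],[0,0,0,0],[0,0,0,0]]]' -1 70
```

```text
time: 5.35
tool_pos: [484.3, -369.7, 54.0]
tcp_rot: [-178.9, 0.3, 18.8]
ft_force: [-0.3, 0.3, 0.7]
finger_gap: 23.1
```

```bash
python3 - <<'E'
from h import *
np.set_printoptions(precision=1,suppress=True)
T=lambda x,y:("top",115+x/5-.4,140+y/5-.4)
S=lambda x,y:("side",50+x/3-.33,230+y/3-.33)
O=np.array([524.5,129.5]);c,s=np.cos(np.radians(82.7)),np.sin(np.radians(82.7))
for k,a,b in(("scr mid",T(580,330),S(525,140)),("scrR",T(605,172),S(430,70)),("scrL",T(548,492),S(630,215)),("railR",T(617,148),S(440,82)),("railL",T(562,522),S(640,222))):
    p,e=tri(a,b);d=p[:2]-O;print(k,p,e,"rack",d@[c,s],d@[-s,c])
print("socket",pt("top",302,157,70),"deckedge",)
def W(x,y): return O+np.array([x*c-y*s,x*s+y*c])
for x in(-170,-65,-200):print(x,W(x,-70))
t=W(160,-70);print("tip entry",t,"px",pj("top",[*t,110]))
E
python3 -m pendant '[[[0,0,-0.2,0],[0,0,-0.4,0],[0,0,-0.5,0],[0,0,-0.6,0],[0,0,-0.6,0],[0,0,-0.5,0],[0,0,-0.4,0],[0,0,-0.3,0],[0,0,-0.1,0],[0,0,-0.03,0]]]'
```

```text
scr mid [524.5 122.8  44.5] 0.1257375353764149 rack -6.669218208319464 -0.8130233222384012
scrR [639.2 107.5  45.2] 0.40365814315026016 rack -7.27635403498793 -116.5296195436151
scrL [407.1 141.2  51.1] 2.5173343693015373 rack -3.357336231344061 117.96549870216664
railR [654.4  97.2  11. ] 21.046509020631028 rack -15.481401168382313 -132.97577796361122
railL [392.7 135.2  44.2] 12.397372994850693 rack -11.06363222763534 131.50523683042374
socket [ 699.5 -130.4   70. ] deckedge
-170 [572.3 -48. ]
-65 [585.7  56.1]
-200 [568.5 -77.8]
tip entry [614.3 279.3] px [183.7 177.1]
time: 6.18
tool_pos: [485.4, -371.1, 135.8]
tcp_rot: [-179.0, 0.3, 18.8]
ft_force: [-0.5, 0.5, -2.6]
finger_gap: 22.8
```

```bash
python3 - <<'E'
import numpy as np
yaw=18.8
w=np.array([.4,.7]+[1]*16+[.7,.4]);w/=w.sum()
for i in range(20):
    y=np.radians(yaw); d=np.array([87,323])*w[i]
    print(i,round(d@[np.cos(y),np.sin(y)]/20,2),round(d@[np.sin(y),-np.cos(y)]/20,2),round(5.7*w[i],2)); yaw-=26.1*w[i]
E
```

```text
0 0.2 -0.31 0.13
1 0.35 -0.54 0.22
2 0.49 -0.78 0.31
3 0.47 -0.79 0.31
4 0.45 -0.8 0.31
5 0.43 -0.81 0.31
6 0.41 -0.82 0.31
7 0.39 -0.83 0.31
8 0.37 -0.84 0.31
9 0.35 -0.85 0.31
10 0.33 -0.86 0.31
11 0.31 -0.87 0.31
12 0.28 -0.87 0.31
13 0.26 -0.88 0.31
14 0.24 -0.89 0.31
15 0.22 -0.89 0.31
16 0.19 -0.9 0.31
17 0.17 -0.9 0.31
18 0.1 -0.63 0.22
19 0.05 -0.36 0.13
```

```bash
python3 -m pendant '[[[0.2,-0.31,0,0.13],[0.35,-0.54,0,0.22],[0.49,-0.78,0,0.31],[0.47,-0.79,0,0.31],[0.45,-0.8,0,0.31],[0.43,-0.81,0,0.31],[0.41,-0.82,0,0.31],[0.39,-0.83,0,0.31],[0.37,-0.84,0,0.31],[0.3,-0.7,0,0.25]]]'
```

```text
time: 7.02
tool_pos: [526.3, -203.1, 130.9]
tcp_rot: [-178.7, 1.0, 5.0]
ft_force: [0.5, 0.0, -2.2]
finger_gap: 22.8
```

```bash
python3 -m pendant '[[[0.2,-0.55,0,0.3],[0.31,-0.85,0,0.31],[0.28,-0.87,0,0.31],[0.26,-0.88,0,0.31],[0.24,-0.85,0,0.31],[0.22,-0.8,0,0.31],[0.15,-0.6,0,0.3],[0.1,-0.4,0,0.2],[0,-0.2,0,0.1],[0,0,0,0]]]'
```

```text
time: 7.85
tool_pos: [557.2, -65.8, 123.7]
tcp_rot: [-178.7, 2.1, -6.9]
ft_force: [-0.7, -0.0, -1.9]
finger_gap: 23.1
```

```bash
python3 - <<'E'
from h import *
from bench import *
s=snapshot("side");t=snapshot("top")
cv2.imwrite("pics/s4.png",cv2.resize(s[180:400,60:360],None,fx=2.6,fy=2.6,interpolation=2)[:,:,::-1])
cv2.imwrite("pics/t4.png",cv2.resize(t[140:260,120:320],None,fx=4,fy=4,interpolation=2)[:,:,::-1])
E
```

```text
(no output)
```

View pics/s4.png

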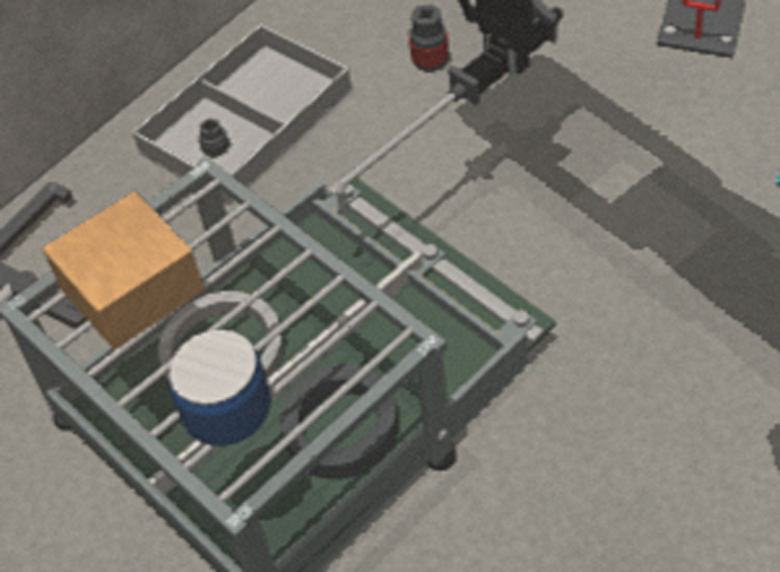

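View pics/t4.png

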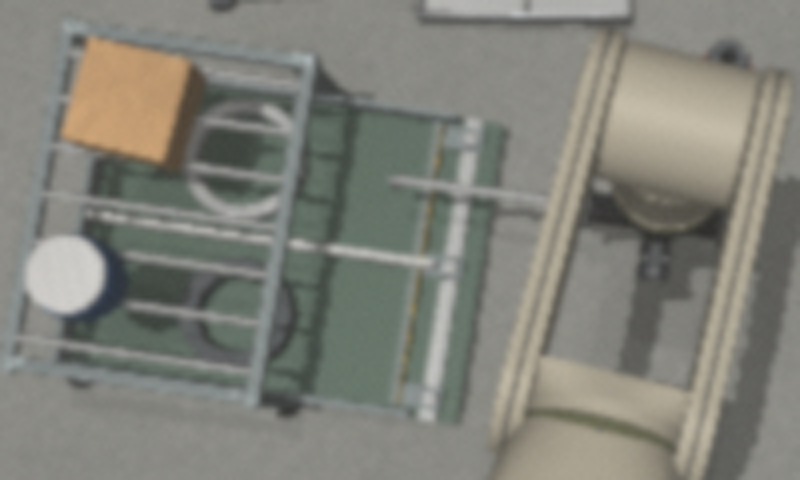

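```bash
python3 - <<'E'
from h import *
np.set_printoptions(precision=1,suppress=True)
O=np.array([524.5,129.5]);c,s=np.cos(np.radians(82.7)),np.sin(np.radians(82.7))
def rk(p): d=p[:2]-O; return np.array([d@[c,s],d@[-s,c]])
T=lambda x,y:("top",120+x/4-.375,140+y/4-.375)
S=lambda x,y:("side",60+x/2.6-.3,180+y/2.6-.3)
a=pt(*T(392,180),140);b=pt(*T(540,204),140)
print(a,rk(a),b,rk(b),np.degrees(np.arctan2(*(a-b)[[1,0]])))
print(tri(T(392,180),S(333,190)))
print("TCP", rk(np.array([557.2,-65.8])))
E
```

```text
[585.  157.1 140. ] [ 35.1 -56.5] [566.2  31.7 140. ] [-91.7 -53.8] 81.47859769984672
(array([591. , 161.6, 130.4]), np.float64(10.56929357241319))
TCP [-189.6  -57.3]
```

```bash
python3 -m pendant '[[[0.1,-0.1,0.15,0],[0.15,-0.2,0.2,0],[0.15,-0.3,0.2,0],[0.15,-0.3,0.2,0],[0.1,-0.3,0.2,0],[0.05,-0.3,0.15,0],[0,-0.2,0.1,0],[0,-0.1,0,0],[0,0,0,0],[0,0,0,0]]]'; python3 - <<'E'
from h import *
from bench import *
st=sense();O=np.array([524.5,129.5]);c,s=np.cos(np.radians(82.7)),np.sin(np.radians(82.7))
d=st['tool_pos'][:2]-O;print(d@[c,s],d@[-s,c],st['tool_pos'],st['tcp_rot'])
s=snapshot("side");t=snapshot("top")
cv2.imwrite("pics/s5.png",cv2.resize(s[180:400,60:360],None,fx=2.6,fy=2.6,interpolation=2)[:,:,::-1])
cv2.imwrite("pics/t5.png",cv2.resize(t[140:240,120:280],None,fx=5,fy=5,interpolation=2)[:,:,::-1])
E
```

```text
time: 8.78
tool_pos: [575.5, -30.4, 96.1]
tcp_rot: [-178.7, 2.2, -7.0]
ft_force: [-0.3, -0.3, -3.4]
finger_gap: 22.7
-152.1045152574464 -70.86330683234041 [575.46181953 -30.37584172  96.06651235] [-178.71877103    2.2143454    -7.00967132]
```

View pics/s5.png

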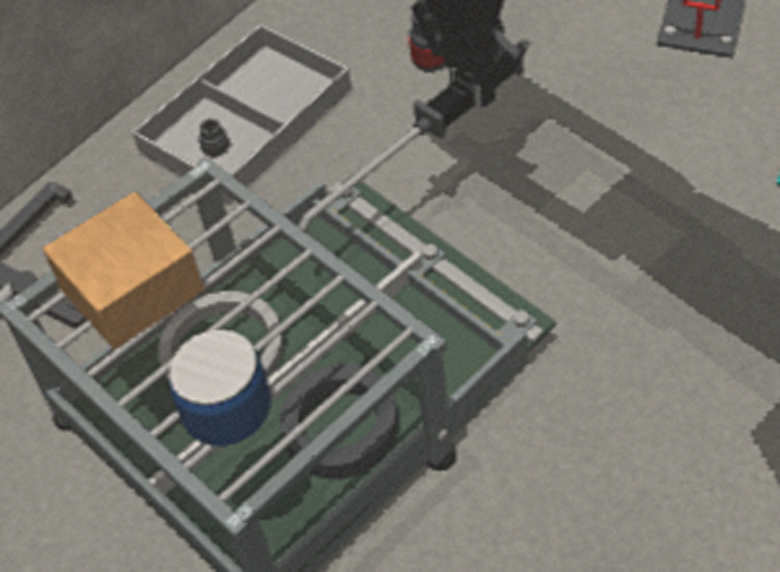

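View pics/t5.png

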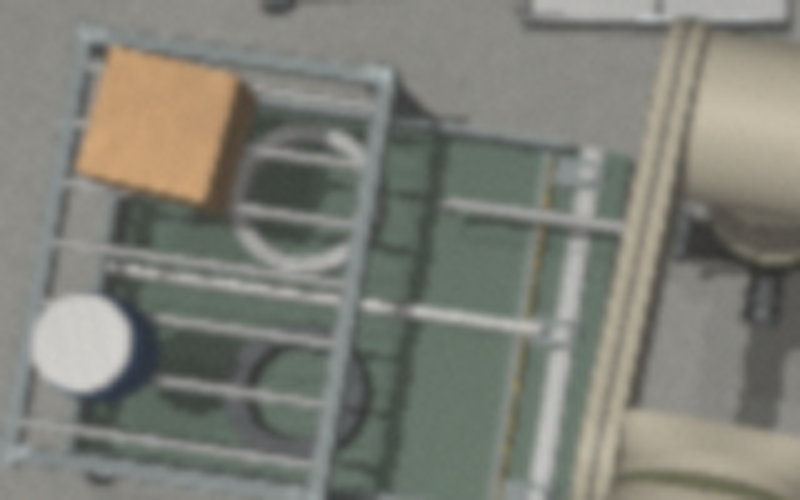

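```bash
python3 - <<'E'
from h import *
np.set_printoptions(precision=1,suppress=True)
O=np.array([524.5,129.5]);c,s=np.cos(np.radians(82.7)),np.sin(np.radians(82.7))
def rk(p): d=p[:2]-O; return np.array([d@[c,s],d@[-s,c]])
T=("top",120+443/5-.4,140+204/5-.4);T2=("top",120+620/5-.4,140+228/5-.4)
a=pt(*T,112);b=pt(*T2,112);print(a,rk(a),b,rk(b),np.degrees(np.arctan2(*(a-b)[[1,0]])))
p,e=tri(T,("side",60+303/2.6-.3,180+217/2.6-.3));print(p,e,rk(p))
# ring refit from new crop: outer edge picks
out=[(255,142),(275,132),(305,125),(335,127),(360,142),(232,205),(236,225),(255,255),(295,271),(325,267),(345,258)]
q=np.array([pt("top",120+x/5-.4,140+y/5-.4,50)[:2] for x,y in out])
A=np.c_[2*q,np.ones(len(q))];w=np.linalg.lstsq(A,(q**2).sum(1),rcond=None)[0];print(w[:2],np.sqrt(w[2]+w[:2]@w[:2]),rk(w[:2]))
E
```

```text
[603.7 194.2 112. ] [ 74.2 -70.3] [588.6  71.8 112. ] [-49.1 -70.9] 82.97245965798248
[604.8 194.7 116.7] 4.600020492557651 [ 74.9 -71.4]
[617.8 303.4] 53.83801783258364 [184.4 -70.5]
```

```bash
python3 -m pendant '[[[0,-0.2,-0.02,0],[0,-0.4,-0.03,0],[0,-0.55,-0.03,0],[0,-0.6,-0.03,0],[0,-0.6,-0.03,0],[0,-0.6,-0.03,0],[0,-0.55,-0.03,0],[0,-0.5,-0.03,0],[0,-0.3,-0.02,0],[0,-0.05,0,0]]]'; python3 - <<'E'
from h import *
from bench import *
O=np.array([524.5,129.5]);c,s=np.cos(np.radians(82.7)),np.sin(np.radians(82.7))
a=snapshot("side");t=snapshot("top")
st=sense();d=st['tool_pos'][:2]-O;print(d@[c,s],d@[-s,c],st['tool_pos'],st['tcp_rot'])
cv2.imwrite("pics/s6.png",cv2.resize(a[220:380,60:260],None,fx=3.7,fy=3.7,interpolation=2)[:,:,::-1])
cv2.imwrite("pics/t6.png",cv2.resize(t[140:240,120:280],None,fx=5,fy=5,interpolation=2)[:,:,::-1])
E
```

```text
time: 9.72
tool_pos: [588.2, 65.9, 105.6]
tcp_rot: [-178.7, 2.0, -7.0]
ft_force: [-0.1, 0.4, -3.6]
finger_gap: 23.2
-56.12371819554422 -71.3184314813841 [588.10901755  64.76914724 105.37806591] [-178.69154019    2.0556195    -7.03774431]
```

View pics/s6.png

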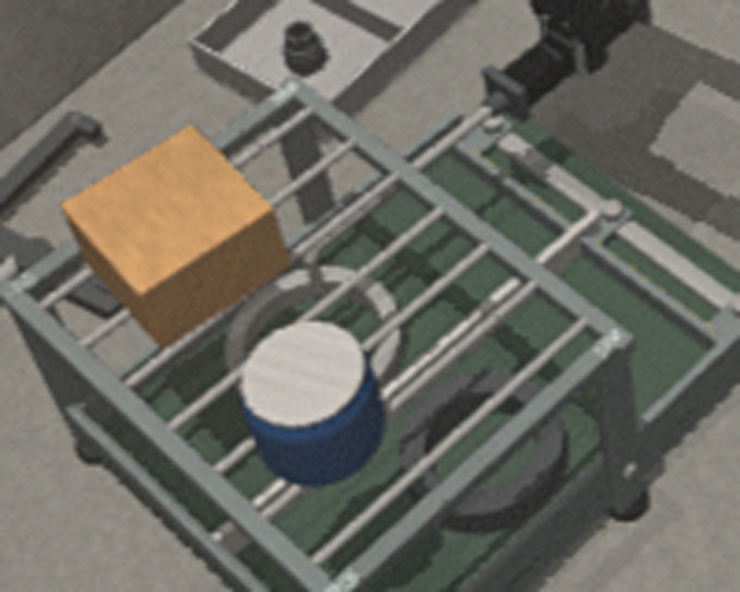

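View pics/t6.png

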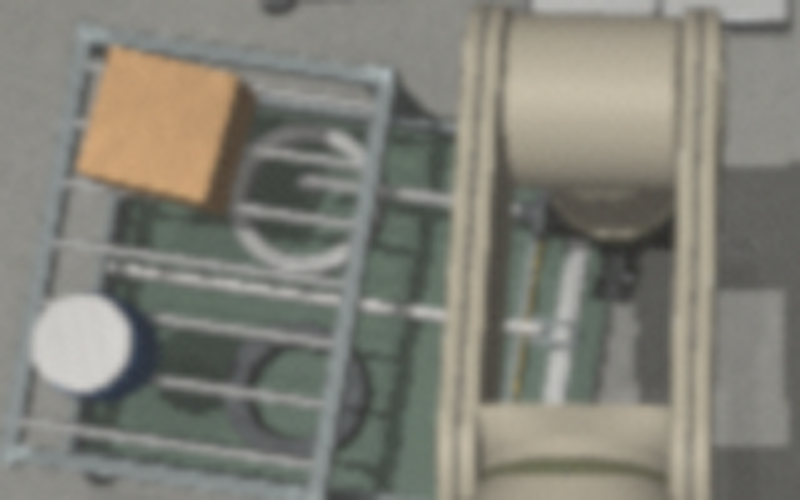

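```bash
python3 -m pendant '[[[0,0,0.1,0],[0,0,0.2,0],[0,0,0.25,0],[0,0,0.25,0],[0,0,0.25,0],[0,0,0.25,0],[0,0,0.2,0],[0,0,0.15,0],[0,0,0.05,0],[0,0,0,0]]]'; python3 - <<'E'
from h import *
from bench import *
O=np.array([524.5,129.5]);c,s=np.cos(np.radians(82.7)),np.sin(np.radians(82.7))
st=sense();d=st['tool_pos'][:2]-O;print(d@[c,s],d@[-s,c],st['tool_pos'],st['tcp_rot'])
E
```

```text
time: 10.65
tool_pos: [585.4, 62.4, 65.7]
tcp_rot: [-178.8, 2.2, -7.3]
ft_force: [0.2, 0.2, -2.5]
finger_gap: 22.6
-58.783310504406636 -68.96052813590545 [585.43228627  62.43071848  65.65655147] [-178.77536128    2.24202233   -7.25969641]
```

```bash
python3 -m pendant '[[[0,0,0.1,0],[0.03,0.05,0.1,0],[0.03,0.1,0,0],[0,0.1,0,0],[0,0.1,0,0],[0,0.1,0,0],[0,0.1,0,0],[0,0.05,0,0],[0,0,0,0],[0,0,0,0]]]'; python3 - <<'E'
from h import *
from bench import *
O=np.array([524.5,129.5]);c,s=np.cos(np.radians(82.7)),np.sin(np.radians(82.7))
a=snapshot("side");t=snapshot("top")
st=sense();d=st['tool_pos'][:2]-O;print(d@[c,s],d@[-s,c],st['tool_pos'],st['tcp_rot'],st['ft_force'])
cv2.imwrite("pics/s7.png",cv2.resize(a[265:345,100:190],None,fx=7,fy=7,interpolation=2)[:,:,::-1])
cv2.imwrite("pics/t7.png",cv2.resize(t[150:210,150:230],None,fx=9,fy=9,interpolation=2)[:,:,::-1])
E
```

```text
time: 11.48
tool_pos: [586.0, 48.9, 62.4]
tcp_rot: [-178.8, 2.1, -7.3]
ft_force: [0.5, 0.2, -2.0]
finger_gap: 22.8
-72.01157287519004 -71.27111682556055 [586.04330237  49.0160845   62.39146346] [-178.76625438    2.09978796   -7.25912292] [-0.55602464 -0.05196922 -2.08755712]
```

View pics/s7.png

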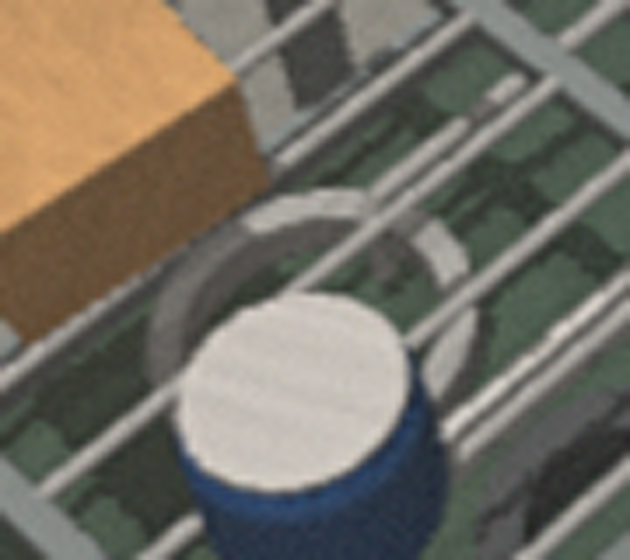

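View pics/t7.png

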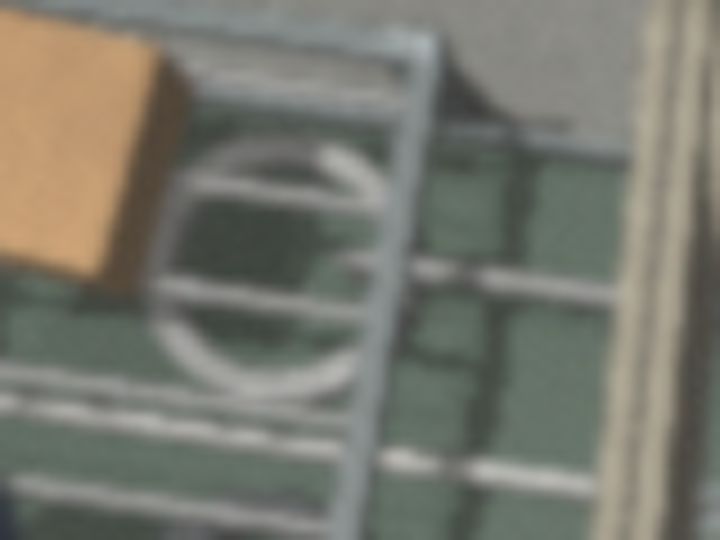

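```bash
python3 -m pendant '[[[0,0.08,0,0],[0,0.08,0,0],[0,0.08,0,0],[0,0.08,0,0],[0,0.08,0,0],[0,0.08,0,0],[0,0.08,0,0],[0,0.08,0,0],[0,0.08,0,0],[0,0.08,0,0]]]'
```

```text
time: 12.42
tool_pos: [583.7, 33.9, 61.7]
tcp_rot: [-178.6, 2.1, -7.2]
ft_force: [1.1, 2.7, -1.9]
finger_gap: 22.9
```

```bash
python3 -m pendant '[[[0,0.1,0,0],[0,0.13,0,0],[0,0.15,0,0],[0,0.15,0,0],[0,0.15,0,0],[0,0.15,0,0],[0,0.15,0,0],[0,0.15,0,0],[0,0.15,0,0],[0,0.15,0,0]]]'; cat > r.py <<'E'
from h import *
from bench import *
np.set_printoptions(precision=1,suppress=True)
O=np.array([524.5,129.5]);c,s=np.cos(np.radians(82.7)),np.sin(np.radians(82.7))
st=sense();d=st['tool_pos'][:2]-O;print("rack",d@[c,s],d@[-s,c],st['tool_pos'][2],st['tcp_rot'],st['ft_force'])
E
python3 r.py
```

```text
time: 13.25
tool_pos: [579.7, 3.1, 61.1]
tcp_rot: [-178.6, 2.1, -7.2]
ft_force: [-0.1, 2.5, -2.8]
finger_gap: 22.6
rack -118.39579029250768 -70.830378456917 61.091904624111045 [-178.6    2.1   -7.2] [-0.1  2.5 -2.8]
```

```bash
python3 -m pendant '[[[0,0.15,-0.01,0],[0,0.15,-0.01,0],[0,0.15,-0.01,0],[0,0.15,-0.01,0],[0,0.15,-0.01,0],[0,0.15,-0.01,0],[0,0.15,-0.01,0],[0,0.15,-0.01,0],[0,0.15,0,0],[0,0.13,0,0]]]';python3 r.py;  python3 - <<'E'
from h import *
from bench import *
a=snapshot("side");t=snapshot("top")
cv2.imwrite("pics/s8.png",cv2.resize(a[240:340,100:260],None,fx=4.8,fy=4.8,interpolation=2)[:,:,::-1])
cv2.imwrite("pics/t8.png",cv2.resize(t[150:210,150:250],None,fx=8,fy=8,interpolation=2)[:,:,::-1])
E
```

```text
time: 14.08
tool_pos: [575.2, -30.1, 61.7]
tcp_rot: [-178.6, 2.2, -7.2]
ft_force: [0.4, 2.6, -1.7]
finger_gap: 23.1
rack -151.8340180087275 -70.54959334018697 61.70876407975422 [-178.6    2.2   -7.2] [ 0.4  2.6 -1.7]
```

View pics/s8.png

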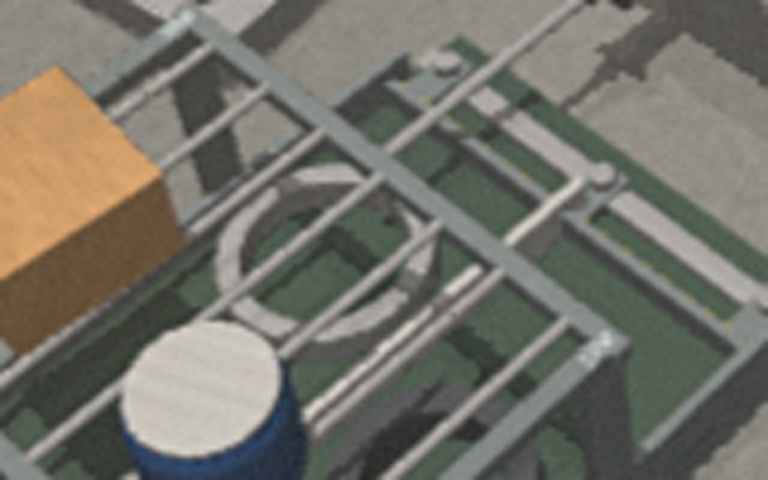

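View pics/t8.png

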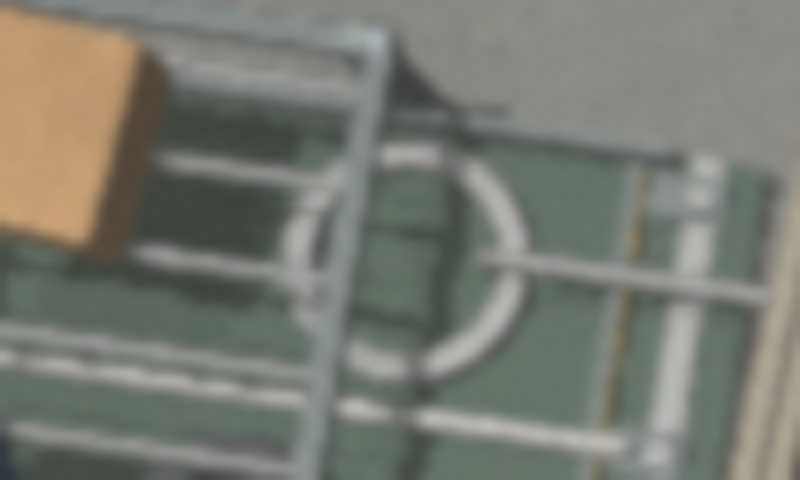

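```bash
python3 -m pendant '[[[0,0.13,0,0],[0,0.13,0,0],[0,0.13,0,0],[0,0.13,0,0],[0,0.12,0,0],[0,0.1,0,0],[0,0.1,0,0],[0,0.08,0,0],[0,0.06,0,0],[0,0.05,0,0]]]';python3 r.py;  python3 - <<'E'
from h import *
from bench import *
t=snapshot("top")
cv2.imwrite("pics/t9.png",cv2.resize(t[150:210,150:250],None,fx=8,fy=8,interpolation=2)[:,:,::-1])
E
```

```text
time: 15.02
tool_pos: [572.4, -52.1, 61.3]
tcp_rot: [-178.6, 2.2, -7.2]
ft_force: [0.4, 3.7, -1.4]
finger_gap: 22.9
rack -174.0451682190118 -70.59363116293254 61.271507787733476 [-178.6    2.2   -7.2] [ 0.4  3.7 -1.4]
```

View pics/t9.png

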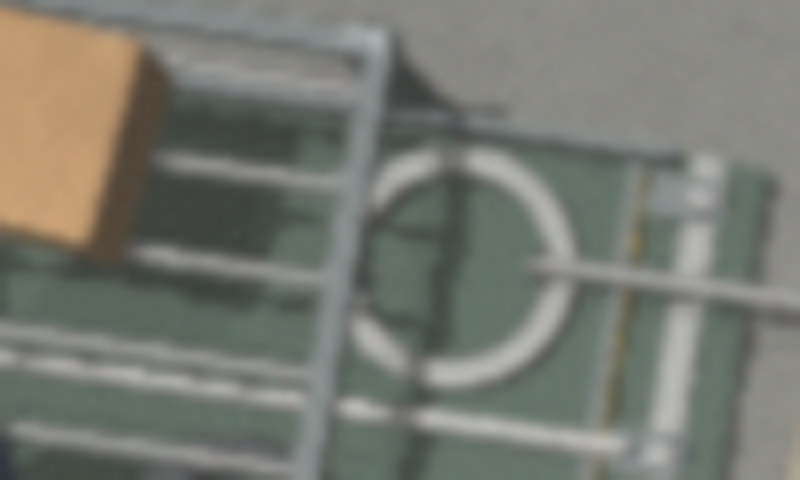

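```bash
python3 -m pendant '[[[0,0.05,0,0],[0,0.05,0,0],[0,0.05,0,0],[0,0.05,0,0],[0,0.05,0,0],[0,0.05,0,0],[0,0.04,0,0],[0,0.04,0,0],[0,0.04,0,0],[0,0.04,0,0]]]';python3 r.py
```

```text
time: 15.9
tool_pos: [571.2, -61.9, 61.1]
tcp_rot: [-178.5, 2.2, -7.2]
ft_force: [0.4, 2.8, -2.0]
finger_gap: 23.0
rack -183.86746666212406 -70.65491942034916 61.11215478962577 [-178.5    2.2   -7.2] [ 0.4  2.8 -2. ]
```

```bash
python3 -m pendant '[[[0,0.03,0,0],[0,0.03,0,0],[0,0.03,0,0],[0,0.03,0,0],[0,0.03,0,0],[0,0.02,0,0],[0,0.02,0,0],[0,0.02,0,0],[0,0.02,0,0],[0,0.02,0,0]]]';python3 r.py
```

```text
time: 16.73
tool_pos: [570.5, -67.3, 61.0]
tcp_rot: [-178.5, 2.2, -7.2]
ft_force: [-0.5, 3.3, -2.8]
finger_gap: 23.0
rack -189.39893307634372 -70.67521972949639 60.980475229835506 [-178.5    2.2   -7.2] [-0.5  3.3 -2.8]
```

```bash
python3 -m pendant '[[[0,0.02,0,0],[0,0.02,0,0],[0,0.02,0,0],[0,0.02,0,0],[0,0.02,0,0],[0,0.02,0,0],[0,0.02,0,0],[0,0.02,0,0],[0,0.02,0,0],[0,0.02,0,0]]]';python3 r.py
```

```text
time: 17.57
tool_pos: [570.3, -68.1, 60.2]
tcp_rot: [-178.2, 2.2, -7.1]
ft_force: [2.1, 4.9, -3.2]
finger_gap: 22.8
rack -190.15089922367105 -70.4993430345337 60.21460077189471 [-178.2    2.2   -7.1] [ 2.1  4.9 -3.2]
```

```bash
python3 -m pendant '[[[0,0.02,0,0],[0,0.02,0,0],[0,0.02,0,0],[0,0.02,0,0],[0,0.02,0,0],[0,0.02,0,0],[0,0.02,0,0],[0,0.02,0,0],[0,0.02,0,0],[0,0.02,0,0]]]';python3 r.py;  python3 - <<'E'
from h import *
from bench import *
a=snapshot("side");t=snapshot("top")
cv2.imwrite("pics/s10.png",cv2.resize(a[240:340,100:260],None,fx=4.8,fy=4.8,interpolation=2)[:,:,::-1])
cv2.imwrite("pics/t10.png",cv2.resize(t[150:210,150:250],None,fx=8,fy=8,interpolation=2)[:,:,::-1])
print(sense()['ft_force'])
E
```

```text
time: 18.4
tool_pos: [570.2, -68.1, 59.0]
tcp_rot: [-177.9, 2.2, -7.1]
ft_force: [1.1, 5.5, -3.7]
finger_gap: 22.9
rack -190.22270423778923 -70.47532571363449 59.00321330587688 [-177.9    2.2   -7.1] [ 1.1  5.5 -3.7]
[ 1.38656299  5.50020261 -2.57426876]
```

View pics/t10.png

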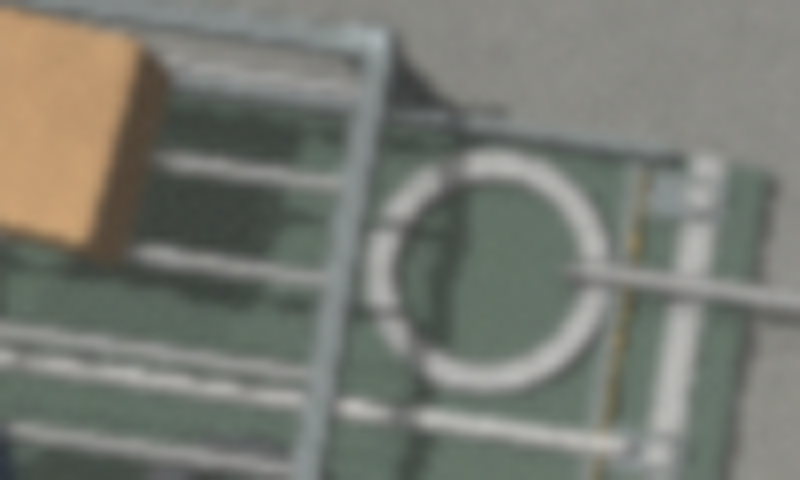

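View pics/s10.png

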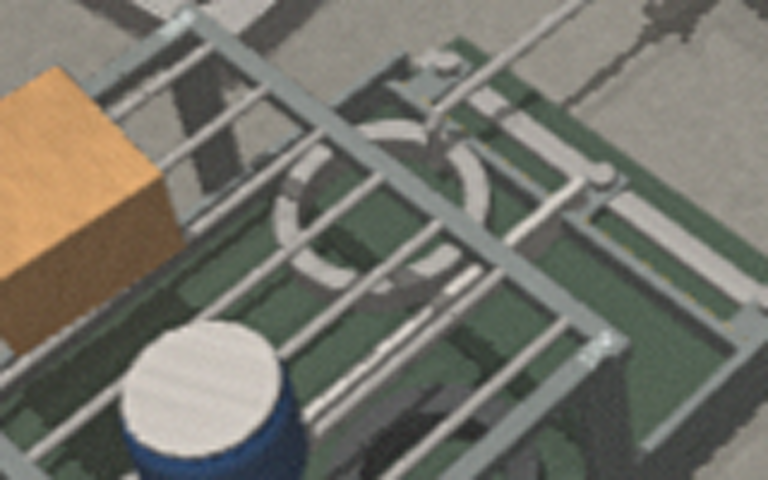

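```bash
python3 -m pendant '[[[0,0.03,-0.01,0],[0,0.03,-0.01,0],[0,0.03,-0.01,0],[0,0.03,-0.01,0],[0,0.03,-0.01,0],[0,0.03,-0.01,0],[0,0.03,-0.01,0],[0,0.03,-0.01,0],[0,0.03,-0.01,0],[0,0.03,-0.01,0]]]';python3 r.py
```

```text
time: 19.33
tool_pos: [569.8, -68.1, 58.3]
tcp_rot: [-177.4, 2.2, -7.1]
ft_force: [2.1, 5.9, -5.0]
finger_gap: 23.0
rack -190.27303076855532 -70.01025166831704 58.31230437166467 [-177.4    2.2   -7.1] [ 2.1  5.9 -5. ]
```

```bash
python3 -m pendant '[[[0,-0.03,0,0],[0,-0.06,0,0],[0,-0.1,0,0],[0,-0.1,0,0],[0,-0.1,0,0],[0,-0.06,0,0],[0,0,0,0],[0,0,0,0],[0,0,0,0],[0,0,0,0]]]';python3 r.py;  python3 - <<'E'
from h import *
from bench import *
a=snapshot("side");t=snapshot("top")
cv2.imwrite("pics/s11.png",cv2.resize(a[170:340,130:330],None,fx=4,fy=3.5,interpolation=2)[:,:,::-1])
cv2.imwrite("pics/t11.png",cv2.resize(t[150:210,150:250],None,fx=8,fy=8,interpolation=2)[:,:,::-1])
print(sense()['ft_force'])
E
```

```text
time: 20.17
tool_pos: [571.0, -61.0, 59.0]
tcp_rot: [-177.6, 2.2, -7.2]
ft_force: [0.4, -0.8, -1.7]
finger_gap: 22.7
rack -183.02417417617986 -70.32620075390716 59.01165364040143 [-177.6    2.2   -7.2] [ 0.4 -0.8 -1.7]
[-0.52578805 -0.04707717 -1.91665296]
```

View pics/t11.png

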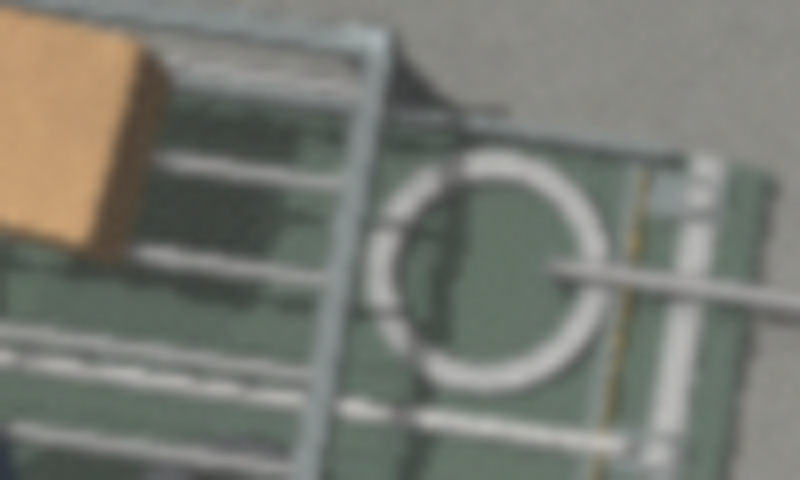

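View pics/s11.png

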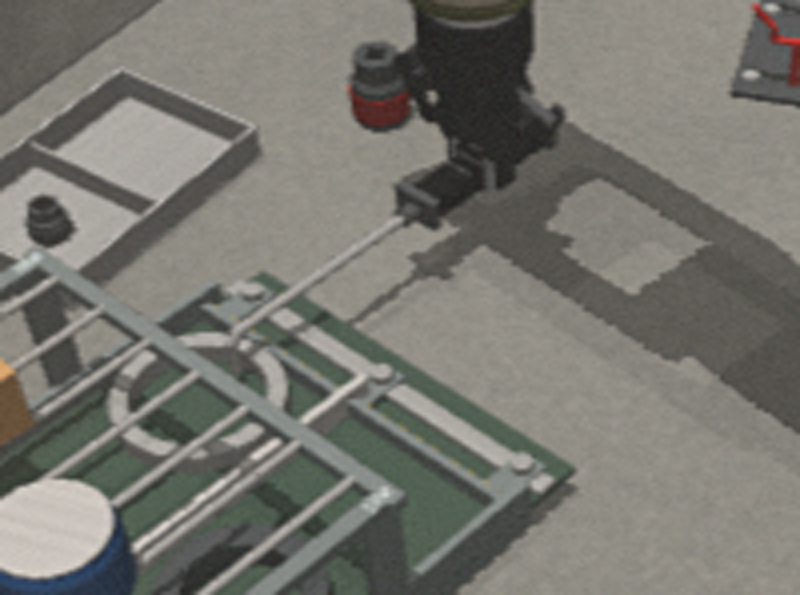

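```bash
python3 -m pendant '[[[0,-0.01,-0.1,0],[0,-0.02,-0.2,0],[0,-0.02,-0.3,0],[0,-0.02,-0.4,0],[0,-0.02,-0.5,0],[0,-0.02,-0.5,0],[0,-0.02,-0.5,0],[0,-0.01,-0.4,0],[0,0,-0.3,0],[0,0,-0.1,0]]]';python3 r.py
```

```text
time: 21.1
tool_pos: [574.6, -61.6, 134.0]
tcp_rot: [-177.6, 2.0, -7.2]
ft_force: [0.8, -0.5, -2.5]
finger_gap: 22.9
rack -183.16889671387386 -73.98698445565539 134.04433113859335 [-177.6    2.    -7.2] [ 0.8 -0.5 -2.5]
```

```bash
python3 - <<'E'
import numpy as np
yaw=-7.2
w=np.array([.3,.6]+[1]*15+[.8,.5,.25]);w/=w.sum()
for i in range(20):
    y=np.radians(yaw); d=np.array([-89.5,-308.5])*w[i]
    print(i,round(d@[np.cos(y),np.sin(y)]/20,2),round(d@[np.sin(y),-np.cos(y)]/20,2),round(-5.68*w[i],2)); yaw+=26*w[i]
E
```

```text
0 -0.04 0.27 -0.1
1 -0.09 0.54 -0.2
2 -0.16 0.91 -0.33
3 -0.19 0.9 -0.33
4 -0.21 0.9 -0.33
5 -0.23 0.89 -0.33
6 -0.26 0.88 -0.33
7 -0.28 0.88 -0.33
8 -0.3 0.87 -0.33
9 -0.33 0.86 -0.33
10 -0.35 0.85 -0.33
11 -0.37 0.84 -0.33
12 -0.39 0.83 -0.33
13 -0.41 0.82 -0.33
14 -0.43 0.81 -0.33
15 -0.46 0.8 -0.33
16 -0.48 0.79 -0.33
17 -0.4 0.62 -0.26
18 -0.26 0.38 -0.16
19 -0.13 0.19 -0.08
```

```bash
python3 -m pendant '[[[-0.04,0.27,0,-0.1],[-0.09,0.54,0,-0.2],[-0.16,0.91,0,-0.33],[-0.19,0.9,0,-0.33],[-0.21,0.9,0,-0.33],[-0.23,0.89,0,-0.33],[-0.26,0.88,0,-0.33],[-0.28,0.88,0,-0.33],[-0.3,0.87,0,-0.33],[-0.33,0.86,0,-0.33]]]'
```

```text
time: 21.93
tool_pos: [526.8, -224.2, 125.4]
tcp_rot: [-177.1, 1.5, 7.5]
ft_force: [0.3, -0.3, -1.2]
finger_gap: 22.7
```

```bash
python3 -m pendant '[[[-0.35,0.85,0,-0.33],[-0.37,0.84,0,-0.33],[-0.39,0.83,0,-0.33],[-0.41,0.82,0,-0.33],[-0.43,0.81,0,-0.33],[-0.46,0.8,0,-0.33],[-0.4,0.65,0,-0.3],[-0.25,0.4,0,-0.2],[-0.1,0.2,0,-0.1],[0,0,0,0]]]'
```

```text
time: 22.77
tool_pos: [482.2, -370.8, 112.6]
tcp_rot: [-176.4, 1.2, 19.9]
ft_force: [-0.1, -0.2, -1.1]
finger_gap: 23.3
```

```bash
python3 - <<'E'
from h import *
from bench import *
from scipy.spatial.transform import Rotation as R
E=lambda r,p,y:R.from_euler('xyz',[r,p,y],degrees=True)
G=E(-178.9,.3,18.8);N=E(-176.4,1.2,19.9);H0=R.from_euler('z',108.8,degrees=True)
print((N*G.inv()*H0).as_euler('ZYX',degrees=True))
a=snapshot("side");t=snapshot("top")
cv2.imwrite("pics/s12.png",cv2.resize(a[110:250,270:400],None,fx=4.2,fy=4.2,interpolation=2)[:,:,::-1])
cv2.imwrite("pics/t12.png",cv2.resize(t[180:270,290:410],None,fx=6,fy=6,interpolation=2)[:,:,::-1])
E
```

```text
[109.84761071  -2.49945136   0.90114289]
```

View pics/s12.png

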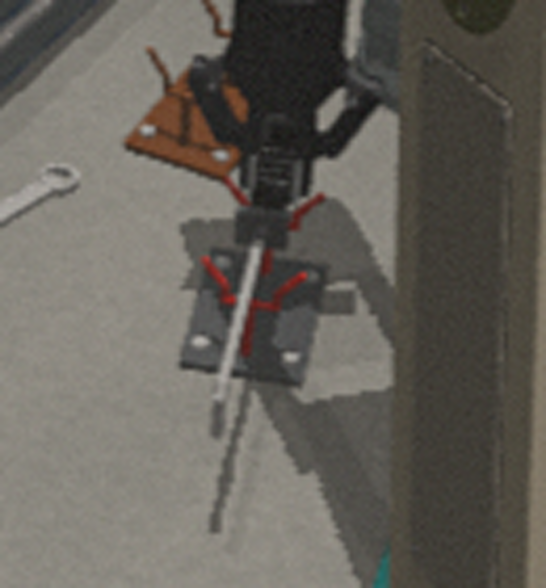

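View pics/t12.png

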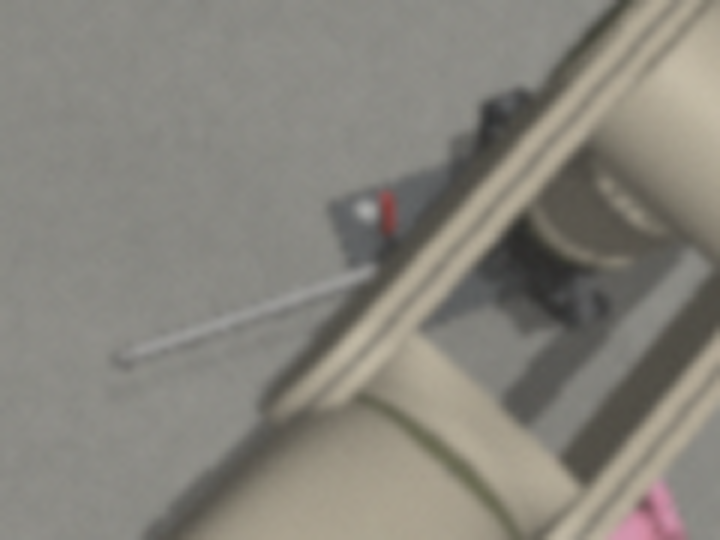

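```bash
python3 - <<'E'
from h import *
np.set_printoptions(precision=1,suppress=True)
print(tri(("top",290+113/6-.42,180+358/6-.42),("side",270+218/4.2-.38,110+402/4.2-.38)))
E
python3 r.py; python3 -c "
from bench import *
print(sense()['tool_pos'])"
```

```text
(array([ 406.3, -150.9,  131.4]), np.float64(2.405480827959417))
rack -500.42817800858097 -21.87954080352712 112.62872277182889 [-176.4    1.2   19.9] [-0.2 -0.4 -1.5]
[ 482.61548436 -369.65204397  112.62872277]
```

```bash
python3 -m pendant '[[[0.04,0.05,0.1,0.1],[0.04,0.05,0.2,0.1],[0.03,0.05,0.25,0],[0.02,0.03,0.25,0],[0,0,0.25,0],[0,0,0.25,0],[0,0,0.2,0],[0,0,0.15,0],[0,0,0.1,0],[0,0,0,0]]]'; python3 - <<'E'
from h import *
from bench import *
print(sense()['tool_pos'],sense()['tcp_rot'])
a=snapshot("side")
cv2.imwrite("pics/s13.png",cv2.resize(a[130:230,290:390],None,fx=6,fy=6,interpolation=2)[:,:,::-1])
E
```

```text
time: 23.7
tool_pos: [486.0, -366.0, 72.4]
tcp_rot: [-176.2, 1.3, 19.1]
ft_force: [0.1, -0.3, -2.0]
finger_gap: 23.0
[ 486.04381468 -366.02496393   72.37074941] [-176.22871216    1.33040274   19.10067789]
```

View pics/s13.png

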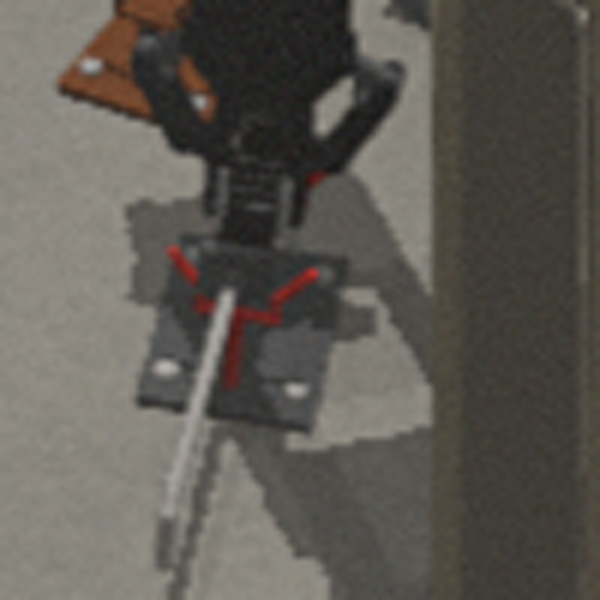

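```bash
python3 -m pendant '[[[-0.05,0.05,0,0],[-0.05,0.06,0,0],[-0.04,0.05,0.1,0],[0,0,0.12,0],[0,0,0.12,0],[0,0,0.1,0],[0,0,0.06,0],[0,0,0.02,0],[0,0,0,0],[0,0,0,0]]]'; python3 - <<'E'
from h import *
from bench import *
print(sense()['tool_pos'],sense()['tcp_rot'])
a=snapshot("side")
cv2.imwrite("pics/s14.png",cv2.resize(a[130:230,290:390],None,fx=6,fy=6,interpolation=2)[:,:,::-1])
E
```

```text
time: 24.58
tool_pos: [484.3, -370.8, 62.3]
tcp_rot: [-176.4, 1.3, 19.1]
ft_force: [0.1, 0.1, -1.5]
finger_gap: 22.7
[ 484.34452334 -370.8366537    62.26712043] [-176.35401585    1.26471598   19.06303835]
```

View pics/s14.png

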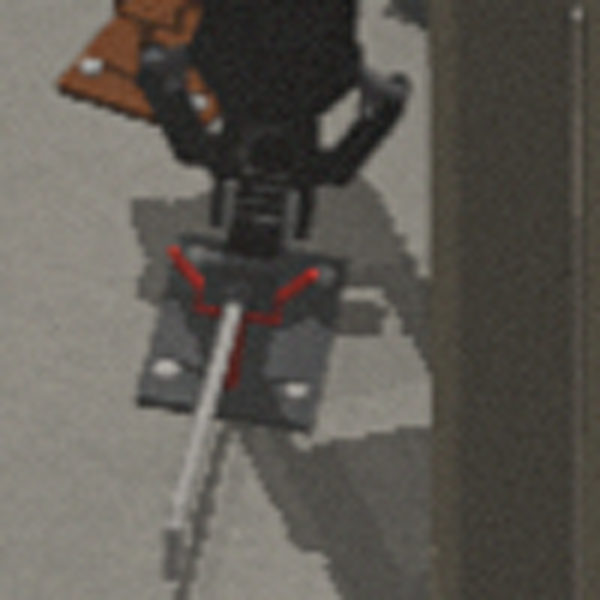

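```bash
python3 -m pendant '[[[0,-0.02,0.06,0],[0,-0.02,0.06,0],[0,-0.02,0.06,0],[0,0,0.04,0],[0,0,0.03,0],[0,0,0.02,0],[0,0,0,0],[0,0,0,0],[0,0,0,0],[0,0,0,0]]]'; python3 -c "
from bench import *
print(sense()['tool_pos'],sense()['tcp_rot'],sense()['ft_force'])"
```

```text
time: 25.47
tool_pos: [483.9, -369.3, 56.7]
tcp_rot: [-176.4, 1.3, 19.1]
ft_force: [0.8, 0.2, -2.2]
finger_gap: 22.9
[ 483.88182065 -369.26762549   56.69533934] [-176.37672653    1.25172427   19.07686725] [ 0.78802863  0.21290482 -2.15100151]
```

```bash
python3 -m pendant '[[[0,0,0,0],[0,0,0.02,0],[0,0,0.03,0],[0,0,0.03,0],[0,0,0.02,0],[0,0,0.02,0],[0,0,0,0],[0,0,0,0],[0,0,0,0],[0,0,0,0]]]' -1 25; python3 -c "
from bench import *
print(sense()['tool_pos'],sense()['tcp_rot'],sense()['ft_force'])"
```

```text
time: 26.3
tool_pos: [484.2, -369.6, 55.6]
tcp_rot: [-176.5, 1.2, 19.1]
ft_force: [-1.0, 0.8, 1.6]
finger_gap: 23.4
[ 484.24954537 -369.57689622   55.64898208] [-176.45104393    1.2143056    19.07245142] [-0.98783115  0.77012548  1.59577466]
```

```bash
python3 -m pendant '[[[0,0,0.03,0],[0,0,0.03,0],[0,0,0.03,0],[0,0,0.03,0],[0,0,0.03,0],[0,0,0,0],[0,0,0,0],[0,0,0,0],[0,0,0,0],[0,0,0,0]]]' -1 20; python3 -c "
from bench import *
print(sense()['tool_pos'],sense()['tcp_rot'],sense()['ft_force'])"
```

```text
time: 27.13
tool_pos: [484.5, -369.7, 55.5]
tcp_rot: [-176.5, 1.2, 19.1]
ft_force: [-1.7, 1.0, 2.7]
finger_gap: 22.7
[ 484.46278926 -369.69956521   55.53776657] [-176.4967706     1.19903133   19.07314745] [-1.71337914  0.96690133  2.66857056]
```

```bash
python3 -m pendant '[[[0,0,0,0],[0,0,0,0],[0,0,0,0],[0,0,0,0],[0,0,0,0],[0,0,0,0],[0,0,0,0],[0,0,0,0],[0,0,0,0],[0,0,0,0]]]' 1 20; python3 - <<'E'
from h import *
from bench import *
print(sense()['tool_pos'],sense()['tcp_rot'],sense()['ft_force'])
a=snapshot("side")
cv2.imwrite("pics/s15.png",cv2.resize(a[130:230,290:390],None,fx=6,fy=6,interpolation=2)[:,:,::-1])
E
```

```text
time: 27.97
tool_pos: [484.8, -370.0, 55.1]
tcp_rot: [-176.5, 1.2, 19.1]
ft_force: [0.3, -0.3, -0.1]
finger_gap: 85.4
[ 484.81649926 -369.99207705   55.09851354] [-176.53559376    1.17037943   19.06952149] [ 0.28223575 -0.25461327 -0.07572403]
```

View pics/s15.png

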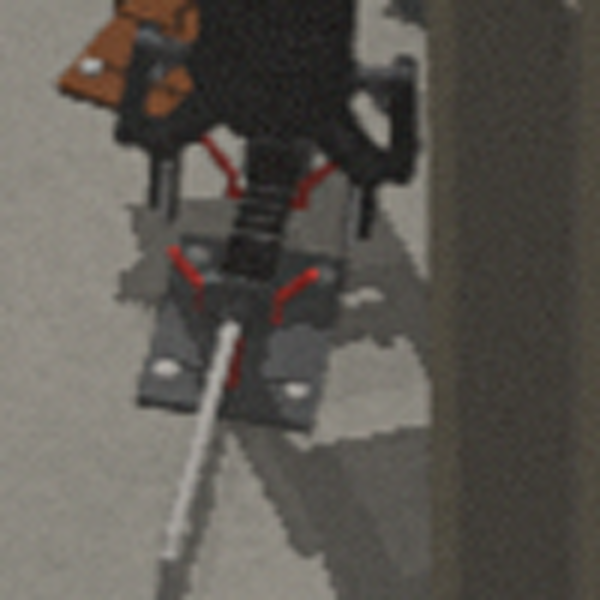

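The hook has settled into both forks, with both fingers clear on either side. Now I'll retract straight up and away.

```bash
python3 -m pendant '[[[0,0,-0.2,0],[0,0,-0.4,0],[0,0,-0.6,0],[0,0,-0.8,0],[0,0,-0.8,0],[0,0,-0.8,0],[0,0,-0.8,0],[0,0,-0.8,0],[0,0,-0.6,0],[0,0,-0.3,0]]]' 1
```

```text
time: 28.85
tool_pos: [489.8, -376.5, 189.9]
tcp_rot: [-176.6, 1.1, 19.1]
ft_force: [0.1, -0.2, 0.9]
finger_gap: 85.6
```

```bash
python3 -m pendant '[[[-0.4,0.4,0,0],[-0.8,0.7,0,0],[-0.9,0.8,0,0],[-0.9,0.8,0,0],[-0.9,0.8,0,0],[-0.9,0.8,0,0],[-0.9,0.8,0,0],[-0.6,0.5,0,0],[-0.3,0.2,0,0],[0,0,0,0]]]' 1; python3 - <<'E'
from h import *
from bench import *
a=snapshot("side");t=snapshot("top")
cv2.imwrite("pics/side16.png",a[:,:,::-1]);cv2.imwrite("pics/top16.png",t[:,:,::-1])
cv2.imwrite("pics/th16.png",cv2.resize(t[190:250,300:400],None,fx=8,fy=8,interpolation=2)[:,:,::-1])
cv2.imwrite("pics/sh16.png",cv2.resize(a[140:240,300:370],None,fx=6,fy=6,interpolation=2)[:,:,::-1])
cv2.imwrite("pics/tr16.png",cv2.resize(t[140:255,115:255],None,fx=5,fy=5,interpolation=2)[:,:,::-1])
print(sense()['qd'],sense()['ft_force'])
E
```

```text
time: 29.68
tool_pos: [395.3, -539.1, 183.6]
tcp_rot: [-176.5, 1.2, 19.2]
ft_force: [-0.1, -0.0, 0.8]
finger_gap: 85.2
[ 1.62416876 -0.8649755   0.30603913  0.3468163   0.10622787  0.2922681 ] [-0.83699729  0.01566499  0.65285428]
```

View pics/th16.png

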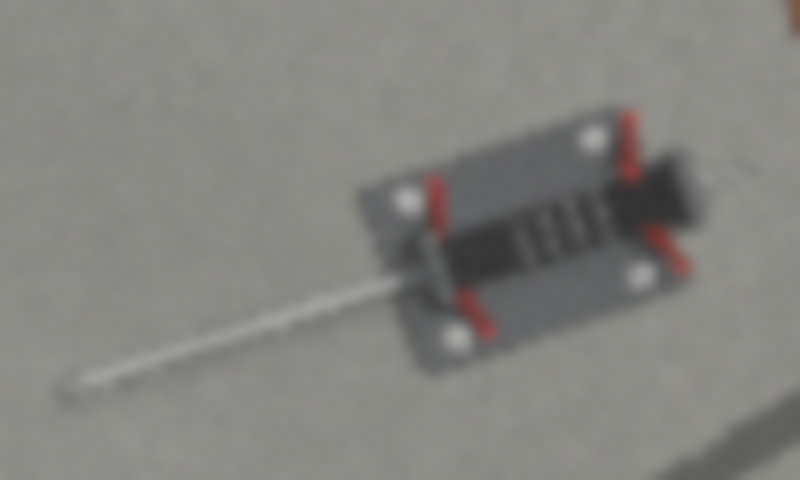

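View pics/sh16.png

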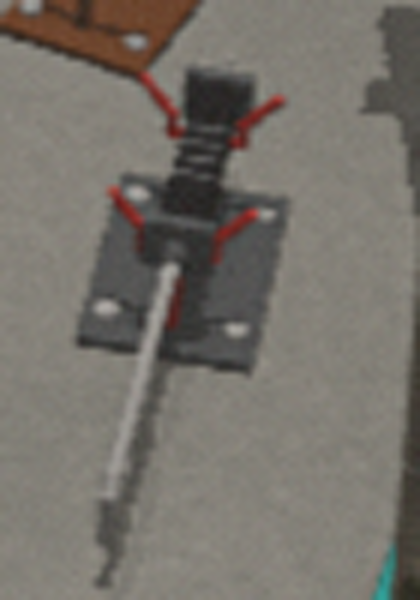

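View pics/tr16.png

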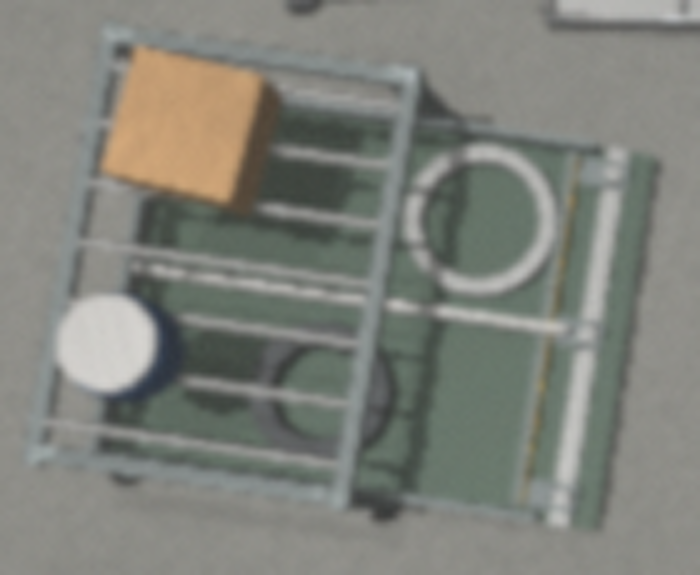

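View pics/side16.png

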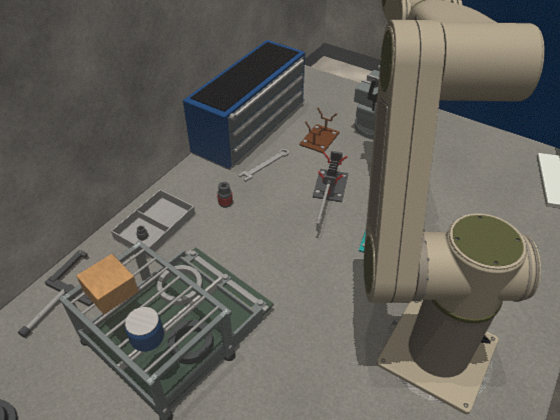

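```bash
python3 - <<'E'
from h import *
t=cv2.imread("pics/top16.png");n=cv2.resize(t[150:210,150:250],None,fx=8,fy=8,interpolation=2)
for k in("t10","t11"):
    o=cv2.imread(f"pics/{k}.png")
    for r in((slice(280,400),slice(400,600)),(slice(140,240),slice(430,610))):
        a=cv2.cvtColor(o[r],6).astype(np.float32);b=cv2.cvtColor(n[r],6).astype(np.float32)
        print(k,cv2.phaseCorrelate(a,b,cv2.createHanningWindow(a.shape[::-1],cv2.CV_32F)))
E
```

```text
t10 ((0.043377154378902105, 0.0900018528548685), 0.4703120152155558)
t10 ((-0.06492180211623122, 0.09170247602423132), 0.5912631616592408)
t11 ((-0.014331051219542701, 0.07377485507069537), 0.48238024520874023)
t11 ((-0.11543623481186671, -0.009453821644015648), 0.5590702442593045)
```

The ring has not moved since it was held against the stop (under 0.1 of a magnified pixel, about 0.05 mm). The hook is back in its rest and the arm is clear.

```bash
python3 -c "
from bench import *
print(hand_in())"
```

```text
the job is handed in; nothing more can be done
None
```

The bright ring is home against the front stop, the hook is back in its red rest, and I handed the job in at about 30 s of the 64 s allowed.

- **Pull:** I passed the hook over the ring's front wall under the deck, lowered it into the hole and drew the ring forward slowly with about 2.5 to 4 N. It stopped moving at the bar, and I kept a light pull of about 5 to 6 N on it there for roughly 2 s.
- **Ring:** It is where it was during the pull, to within about 0.05 mm by image comparison. The top view shows it against the stop bar to within about 1 mm, which is as fine as I could read it.
- **Hook:** It lies in both forks within about 1 to 2 mm of where it started, with its heading perhaps 1° off.
- **Other things:** The carton, tin, dark ring, socket and wrench look unmoved in the last pictures.

Some readings were not clean:

- **Tilt:** The tool drifted to about 3.5° of tilt (2.5° more than when it gripped the hook), and the moves offer no way to correct it. The hook's handle may therefore have dropped 1 to 3 mm into the front fork on release.
- **Upward force:** During the last second of the pull, I read about 2 to 3 N of upward force on the ring. That is below its weight, and I saw no sign of it lifting.
- **Hook tip height:** My two-camera estimates of the hook tip's height were off by 5 to 9 mm, so I relied on the arm's own pose for height.

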